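# Unhook the slide basket past the sprung keeper and stand it in the drain tray

### The arm

A 7-joint arm with a two-finger parallel gripper is mounted at the origin on a cart in front of the work surface, level with it; the furniture and walls round the work are solid. World frame = base frame: x ahead of the robot, y to its left, z up, the work surface at z = 0. Lengths are in m, angles in rad, forces in N, time in s.
With the tool pointing down it reaches from about 0.425 to 0.875 m from the base axis. Payload 4.7 kg.
Tool frame: the origin (TCP) lies on the mounting face of the last link; the fingertips stand 182 mm ahead of it and the grasp point (between the pads) lies 164 mm ahead of it (ctrl.finger_overhang is the distance from the TCP to the fingertips, in m); z points along the fingers, y is the line along which they close (so a half turn about z gives the same grasp; the last joint's range is limited). The gripper opens to 87 mm and grips with 3 to 60 N. Pads are 19 mm wide; open, the fingers measure 117 mm over their backs; the gripper's body (75 mm by 190 mm) begins 51 mm behind the grasp point.
Start: joints at [1.307, 0.321, -0.07, 1.45, 0.023, 1.371, -0.057], TCP at [0.178, -0.625, 0.405] pointing down, gripper open.
Joint ranges: [-2.86, 2.86], [-0.3, 2.09], [-1.38, 1.24], [0.06, 2.45], [-1.56, 4.7], [0.09, 2.05], [-2.69, 2.69]. Speed limits (rad/s): [2.57, 2.57, 3.14, 3.14, 3.14, 3.14, 3.14].

### API

Orientations are given as a rotation vector (axis times angle).
In Python, from bench import ctrl gives the robot as it stands.
- The arm moves only by the shell command python3 -m jog 'ROWS' [FORCE]. ROWS is a JSON object of lists of equal length, an entry for each row: "translation": the shift along the tool's x, y, z as a fraction of full scale, a list of three; "yaw": the turn about the tool's z as a fraction of full scale; "jaw": the closure, from 0 (fully open) to 1 (shut). In form: {"translation": [[dx, dy, dz], ...], "yaw": [yaw, ...], "jaw": [jaw, ...]}. A call has 1 to 8 rows; each row is the pose to reach, as a shift and turn from the pose commanded when the call began, along the tool's axes at that moment, turning the shorter way round; what a row does not reach only later rows make up. Full scale, the value 1, is 0.2 m for a shift and 180 degrees for a turn. A row lasts 1/8 s, in which the tool goes at most 62.5 mm and 10.7 degrees, less where a joint would pass 70% of its speed; a pose out of reach is approached as far as the arm can. A call with a number of a shift or a turn outside -1 to 1 is refused whole. A call with a gripper value outside its range is refused whole. The fingers move at their own pace and stop on an object; FORCE is the grip in N (left out, the last holds). Time passes only in rows, so rows that repeat a pose let the fingers close. It gives the time, the measured TCP pose, the force, the opening and the grip force at its end, in the units of the state.
- ctrl.get_state(): the state, without advancing time (a new reading comes with each control period).
- ctrl.get_image(name): name is "scene" or "side" or "wrist"; returns a dict with "pixels" (420x560x3 uint8, blue, green, red), "fx", "fy", "cx", "cy" (pixels), "R" (3x3) and "t" (3): a world point X has camera coordinates R X + t; the wrist camera has in their place "mount" (4x4, takes a point from camera to tool coordinates, whose origin is the TCP and whose axes are the flange's). Camera axes: x right, y down, z forward; pixel columns grow to the right and rows downward; lengths in m; the calibration is good to about 2 mm. The wrist camera is an equidistant fisheye: a pixel r from the principal point sees the ray r / f radians off the axis. A picture is of the moment at which its call begins: read the wrist's pose just before it. There is no depth.
- ctrl.close_job(): hands the job in; it is judged then, once.
Trained networks look in a picture, given as the dict that the camera call returned (one of the last four; its "shot" number tells which), for a name from the list of things; names that differ only in an ending like _2 or _b are one class to them, and where a whole thing is asked for, a point or a joint stands for the part that bears it (a point fixed in the world has none). Each returns a list of dicts, best first, with "p" (0 to 1); they miss things now and then, are a little off and sometimes report something else, mostly with a low value. They report only what shows in the picture. A call takes as long as a camera call.
- ctrl.silhouettes(label, picture): "region" (420x560 bool, what is visible of it) and "at" ([column, row] in pixels, amid what is visible of it).
The state is a dict: "time": time; "joint_positions": joint angles; "qd": joint speeds; "joint_torque": joint torques, N m; "position": TCP position; "tool_rot": TCP orientation; "ft_force": force on the tool from outside, world axes, zero at the start; "torque": the same for the moment, N m; "grip_width": opening from 0.0 (shut) to 1.0 (fully open); "grip_force": force on a finger pad.
Only numpy, scipy, OpenCV 4.12 (cv2) and the standard library are available. Lean on these libraries where they do the work, as an engineer would, in place of code of your own. Each camera call takes 0.05 s, during which the arm holds its last target. There are 200 camera calls.

### The job

The slide-staining basket hangs by its crossbar in the yellow safety hook. Take it by its blue grip, use the crossbar to press the hook's sprung keeper open (not more than 35 degrees, or its spring is strained) until the bar is clear of the overhanging bill, and only then lift the basket off; stand it in the middle of the white drain tray, square with the tray (either way round). Keep the basket level, do not drop it, and leave the other things on the bench where they are.

Things in the scene. Friction and masses are not known exactly. Their poses are not given: they have to be found in the camera images.
- basket: Loose steel slide basket, 0.2 to 0.45 kg, box 62 (x) x 96 (y) x 48 mm; origin at the centre of its underside, z up. Rigid bail: two upright 6 mm rods at y = +-46 mm; between them a round crossbar 10 mm thick along y, its axis 130 mm above the origin, by which it hangs; on top the blue grip. The bail is open between rim and crossbar and between crossbar and grip.
- grip (a point): Centre of the blue flat grip of the basket, 192 mm above the basket's origin: a plate 10 mm thick (x), 56 mm long (y), 22 mm high (z). Axes as the basket's.
- crossbar (a point): Middle of the axis of the basket's crossbar, 130 mm above the basket's origin. Axes as the basket's.
- hook_stand: Fixed grey base plate with a steel post (at x = +104 mm) and a blue sleeve holding a yellow C-shaped hook, 16 mm wide, whose mouth looks along the stand's -x, roughly to the robot. Origin on the bench under the hook, z up. Nothing of it is higher than 193 mm. The hook is clamped in the sleeve at an unmeasured reach: 0 to 30 mm farther towards -x, to be found by feel or by eye.
- hook_seat (a point): Point of the stand at its x = 0, at the height of the hook floor, 155 mm; it does not follow the reach. At reach 0, in the stand's x: hook floor -20 to 51 mm (12 mm thick), rear upright from 37 mm, bill overhead from its nose at -16 mm to the upright, underside at z = 183, top 193 mm. The crossbar lies on the floor between keeper and upright; the bill bars lifting until the bar is past the nose.
- keeper (a joint): Angle of the steel keeper that closes the mouth: a sprung flap 34 mm long, 4 mm thick, hinged at the front of the hook floor (axis along y; at reach 0 at the stand's x = -22, z = 152 mm). 0 = upright, shut; grows as its tip swings outward and down. Pressed with the crossbar 22 mm above the hinge it resists with about 3 N at first, 6 N at 0.3 rad, 7.5 N at 0.45 and 9 N at 0.65, more than it should bear.
- hook_path (a point): Point of the stand 210 mm up at its x = 0. Way out: raise the crossbar 14 mm off the hook floor, push it to -x; it clears the nose with the keeper at about 0.3 rad and may go some 7 mm on (with the bar left on the floor the keeper opens too far). Then lift between nose and keeper; with the bar's axis at this height the basket can be drawn off along -x, 60 mm before raising it further.
- drain_tray: Fixed white shallow tray, 130 (x) x 160 (y) x 20 mm, walls and floor 4 mm thick; origin at the centre of its underside, on the bench.
- tray_floor (a point): Centre of the upper face of the tray's floor, 4 mm above the bench. Axes as the tray's.
- dropper_oil: Bystander: small white dropper bottle with a yellow cap, 28 mm across, 70 mm high; origin under its centre.
- cal_vial: Bystander: white vial with a purple cap, 25 mm across, 46 mm high; origin under its centre.
- marker_black: Bystander: white marker with a red cap, 135 mm long, 17 mm thick, lying on the bench near the front.

How it is judged:
By the outcome, as a careful person would: the job done as asked, in the order asked, and still so for the second after the job is handed in, with the robot touching nothing.
It also fails if it takes over 46 s, if anything falls off the work surface, if the arm or the gripper's body presses on something with over 40 N, if the wrist force passes 120 N, or if a joint passes its speed limit or range.

## Working session

There is one attempt and no reset: what is moved stays moved. The work goes in short steps, Python scripts to look and compute and a shell command to move; the robot and the scene stay as the last step left them, time stands still between calls to the robot, and variables do not carry over. Pictures are saved under pics/ and viewed, at most 10 in all, crops included, and the job is handed in when it is done.

```bash
ls; mkdir -p pics; cat > h.py <<'E'
import numpy as np,cv2,pickle
from bench import ctrl
from scipy.spatial.transform import Rotation as Ro
def proj(im,X):
    c=np.atleast_2d(X)@np.array(im['R']).T+np.array(im['t'])
    return np.c_[im['fx']*c[:,0]/c[:,2]+im['cx'],im['fy']*c[:,1]/c[:,2]+im['cy']]
def onz(im,px,z):
    R=np.array(im['R']);t=np.array(im['t']);o=-R.T@t
    d=R.T@np.array([(px[0]-im['cx'])/im['fx'],(px[1]-im['cy'])/im['fy'],1]);return o+d*(z-o[2])/d[2]
E
python3 - <<'E'
from h import *
s=ctrl.get_state();print(s)
ims={}
for n in('scene','side'):
    im=ctrl.get_image(n);ims[n]=im
    cv2.imwrite(f'pics/{n}0.png',im['pixels'])
    print(n,'cam at',-np.array(im['R']).T@im['t'],im['fx'],np.array(im['R'])[2])
    for l in('basket','grip','crossbar','hook_stand','keeper','drain_tray','dropper_oil','cal_vial','marker_black'):
        for d in ctrl.silhouettes(l,im)[:1]:
            m=d['region'];ys,xs=np.nonzero(m);im['m_'+l]=m
            print(l,round(d['p'],2),d['at'],m.sum(),xs.min(),xs.max(),ys.min(),ys.max())
pickle.dump(ims,open('ims.pkl','wb'))
E
```

```text
pics
{'time': 0.0, 'joint_positions': array([ 1.30711468,  0.32185433, -0.07010423,  1.45164945,  0.02260211,
        1.37078301, -0.05692565]), 'qd': array([-0.00195678, -0.00015875,  0.00066239, -0.0001546 ,  0.00085765,
       -0.001316  ,  0.00085093]), 'joint_torque': array([-5.71619040e-06, -4.91290998e+01, -4.04005134e-01, -3.12524235e+01,
       -6.38774643e-02,  4.36365476e-02,  1.61472344e-04]), 'position': array([ 0.17817186, -0.62490439,  0.4036538 ]), 'tool_rot': array([-3.10947918e+00, -4.34713692e-01,  5.56786134e-04]), 'ft_force': array([-0.48914481, -0.21038845, -0.11115596]), 'torque': array([-0.01129738,  0.04603052,  0.00575835]), 'grip_force': 0.0, 'grip_width': 1.0014519730062617}
scene cam at [0.02322773 0.70913906 0.55076713] 526.7892437732083 [ 0.48319282 -0.78587093 -0.38591654]
basket 0.64 [198.8, 261.5] 2941 175 226 174 296
grip 0.73 [200.3, 259.7] 2965 175 227 174 297
crossbar 0.87 [199.4, 258.9] 2981 175 227 175 297
hook_stand 0.7 [168.5, 277.7] 4133 125 231 200 313
drain_tray 0.66 [326.1, 260.7] 2869 287 360 237 287
dropper_oil 0.61 [235.3, 243.5] 329 232 244 226 258
cal_vial 0.48 [353.8, 218.8] 204 348 359 207 227
marker_black 0.73 [260.6, 349.8] 533 247 271 319 375
side cam at [-0.36271361 -0.88288168  0.68599734] 485.2548552048421 [ 0.67945996  0.60557096 -0.41426801]
basket 0.78 [251.2, 216.4] 1320 233 270 165 236
grip 0.77 [254.3, 218.8] 1090 232 270 166 236
crossbar 0.88 [249.5, 218.5] 949 234 270 165 235
hook_stand 0.94 [265.9, 229.4] 1108 229 285 176 247
keeper 0.48 [246.2, 191.3] 68 241 250 185 198
drain_tray 0.94 [275.8, 282.4] 2211 237 313 262 306
marker_black 0.72 [188.1, 245.7] 197 168 209 242 253
```

```bash
python3 - <<'E'
from h import *
ims=pickle.load(open('ims.pkl','rb'))
a=cv2.resize(ims['scene']['pixels'][160:390,110:380],None,fx=2.96,fy=2.6,interpolation=3)[:600,:800]
a=cv2.resize(ims['scene']['pixels'][165:380,110:380],(750,597),interpolation=3)
b=cv2.resize(ims['side']['pixels'][155:315,160:330],(637,600),interpolation=3)
cv2.imwrite('pics/a.png',a);cv2.imwrite('pics/b.png',b)
# fits from masks
for l in('basket','drain_tray','hook_stand'):
    for n in ims:
        m=ims[n]['m_'+l].astype(np.uint8)
        c=max(cv2.findContours(m,0,2)[0],key=cv2.contourArea)
        print(l,n,cv2.approxPolyDP(cv2.convexHull(c),2.5,True)[:,0].tolist())
E
```

```text
basket scene [[203, 174], [210, 180], [226, 251], [226, 272], [208, 296], [178, 291], [175, 272], [189, 185]]
basket side [[244, 165], [260, 167], [268, 176], [270, 228], [260, 236], [233, 229], [237, 171]]
drain_tray scene [[303, 237], [359, 244], [350, 287], [287, 277]]
drain_tray side [[238, 283], [259, 262], [313, 276], [312, 283], [295, 306], [239, 291]]
hook_stand scene [[134, 212], [184, 200], [231, 281], [210, 313], [125, 298]]
hook_stand side [[285, 224], [261, 247], [229, 238], [235, 232], [272, 219]]
```

View pics/a.png

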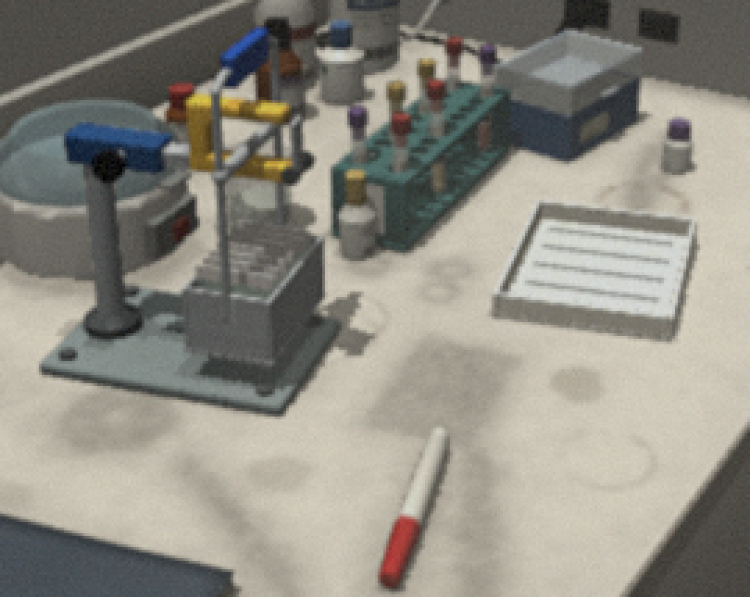

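View pics/b.png

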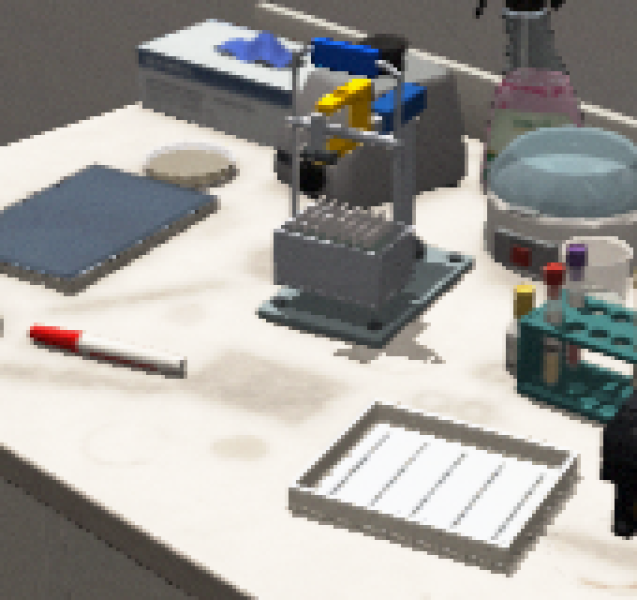

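Scene and side both show the basket hanging in the yellow hook: blue grip at about scene px (197,185) and side (252,170). The hook mouth points to −x. The tray is at scene (326,261) and the marker at (260,350). I'll fit poses next.

```bash
cat >> h.py <<'E'
from scipy.optimize import minimize, least_squares
def box(x0,x1,y0,y1,z0,z1): return np.array([[x,y,z] for x in(x0,x1) for y in(y0,y1) for z in(z0,z1)])
def place(P,x,y,yaw,z=0):
    c,s=np.cos(yaw),np.sin(yaw);return P@np.array([[c,s,0],[-s,c,0],[0,0,1]])+[x,y,z]
def fill(im,parts,S=4):
    m=np.zeros((420*S,560*S),np.uint8)
    for P in parts:
        q=((proj(im,P)+.5)*S).astype(np.int32);cv2.fillConvexPoly(m,cv2.convexHull(q),1)
    return m
def iou(ims,label,parts,p,z,hull=False):
    c=0
    for im in ims.values():
        if 'm_'+label not in im: continue
        m=cv2.resize(im['m_'+label].astype(np.uint8),None,fx=4,fy=4,interpolation=0)
        r=fill(im,[place(P,*p,z) for P in parts])
        if hull:
            h=cv2.convexHull(cv2.findNonZero(m));m[:]=0;cv2.fillConvexPoly(m,h,1)
            h=cv2.convexHull(cv2.findNonZero(r));cv2.fillConvexPoly(r,h,1)
        c+=1-(m&r).sum()/(m|r).sum()
    return c
BASK=[box(-.031,.031,-.048,.048,0,.048),box(-.003,.003,.043,.049,0,.192),box(-.003,.003,-.049,-.043,0,.192),box(-.005,.005,-.028,.028,.181,.203),box(-.005,.005,-.046,.046,.125,.135)]
def fit(ims,l,parts,p0,z,hull):
    best=None
    for a in(-.3,0,.3):
        s=np.array([p0[0],p0[1],p0[2]+a]);I=np.vstack([s,s+[.02,0,0],s+[0,.02,0],s+[0,0,.2]])
        r=minimize(lambda p:iou(ims,l,parts,p,z,hull),s,method='Nelder-Mead',options=dict(initial_simplex=I,maxiter=90))
        if best is None or r.fun<best.fun:best=r
    return best
def blue(im,c,rad=12):
    b=im['pixels'].astype(int);m=(b[...,0]>b[...,2]+50)&(b[...,0]>b[...,1]+30)
    yy,xx=np.mgrid[:420,:560];m&=(abs(xx-c[0])<rad)&(abs(yy-c[1])<rad);return m
def tri(ims,px):
    f=lambda X:np.concatenate([proj(ims[n],X)[0]-px[n] for n in px])
    r=least_squares(f,[.7,0,.2]);return r.x,r.fun
E
python3 - <<'E'
from h import *
ims=pickle.load(open('ims.pkl','rb'))
t0=onz(ims['scene'],(326,261),0);b0=onz(ims['scene'],(200,275),.05)
print(t0,b0)
r=fit(ims,'drain_tray',[box(-.065,.065,-.08,.08,0,.02)],[t0[0],t0[1],0],0,True);print('tray',r.x,r.fun)
r=fit(ims,'basket',BASK,[b0[0],b0[1],0],.03,True);print('basket',r.x,r.fun)
px={}
for n,c in(('scene',(197.5,185.5)),('side',(252,170.2))):
    m=blue(ims[n],c);ys,xs=np.nonzero(m);px[n]=np.array([xs.mean(),ys.mean()]);print(n,px[n],m.sum(),xs.min(),xs.max(),ys.min(),ys.max())
print('grip',tri(ims,px))
for n in ims: # overlay
    im=ims[n];print(n,'grip proj of fit',proj(im,place(np.array([[0,0,.192],[0,.028,.192],[0,-.028,.192]]),*r.x,.03)).round(1).tolist())
    b=im['pixels'].astype(int);m=(b[...,2]>b[...,0]+90)&(b[...,1]>b[...,0]+60)
    print('yellow comps',[(s.tolist()) for s in cv2.connectedComponentsWithStats(m.astype(np.uint8))[2][1:] if s[4]>15])
for l,n in (('dropper_oil','scene'),('cal_vial','scene'),('marker_black','scene')):
    ys,xs=np.nonzero(ims[n]['m_'+l]);print(l,onz(ims[n],(xs.mean(),ys.max()-2),0))
E
```

```text
[ 0.44383724 -0.20531447  0.        ] [0.57952691 0.05207031 0.05      ]
tray [ 0.43729479 -0.18732568  0.28758506] 0.11345533795939833
basket [0.58100244 0.04396164 0.27988649] 0.05327557865728205
scene [197.19512195 180.82926829] 82 190 205 175 188
side [252.27972028 170.30769231] 143 243 263 165 182
grip (array([0.58354579, 0.04048704, 0.22868668]), array([ 0.67337806,  1.69209811,  1.06713116, -2.79539767]))
scene grip proj of fit [[197.9, 187.0], [191.4, 192.6], [204.1, 181.6]]
yellow comps [[177, 199, 9, 5, 39], [190, 200, 7, 5, 29], [202, 202, 12, 5, 49], [205, 223, 10, 4, 27]]
side grip proj of fit [[251.9, 169.6], [243.4, 168.1], [260.5, 171.2]]
yellow comps [[244, 176, 15, 14, 110], [248, 192, 7, 4, 18], [126, 231, 16, 12, 37], [150, 230, 8, 11, 23]]
dropper_oil [ 0.61650831 -0.12181004  0.        ]
cal_vial [ 0.46729473 -0.40785479  0.        ]
marker_black [0.37404357 0.16857021 0.        ]
```

```bash
cat >> h.py <<'E'
def to(target=None,yaw=None,st=None):
    """units for moving TCP to target; yaw= desired world angle of tool y"""
    s=st or ctrl.get_state();R=Ro.from_rotvec(s['tool_rot']).as_matrix()
    print('t',round(s['time'],2),'pos',s['position'].round(4),'tooly ang',round(np.arctan2(R[1,1],R[0,1]),4),'tilt',R[:,2].round(4),'F',s['ft_force'].round(2),'T',s['torque'].round(2),'gw',round(s['grip_width']*87,2),'gf',s['grip_force'])
    if target is not None: print('trans',(R.T@(np.array(target)-s['position'])/.2).round(4))
    if yaw is not None:
        d=(yaw-np.arctan2(R[1,1],R[0,1])+np.pi)%(2*np.pi)-np.pi;print('yaw',round(-d/np.pi,4))
E
python3 - <<'E'
from h import *
to([.35,-.42,.5],.28)
E
```

```text
t 1.0 pos [ 0.1782 -0.6251  0.4048] tooly ang -1.293 tilt [-0.e+00 -2.e-04 -1.e+00] F [ 0.03 -0.15 -0.83] T [-0.04  0.03  0.05] gw 86.62 gf 0.0
trans [ 1.1071 -0.7506 -0.4761]
yaw -0.5007
```

```bash
python3 -m jog '{"translation":[[0.15,-0.1,-0.1],[0.4,-0.25,-0.25],[0.6,-0.4,-0.4],[0.8,-0.55,-0.47],[0.95,-0.7,-0.47],[0.98,-0.74,-0.47],[0.98,-0.75,-0.47]],"yaw":[-0.05,-0.1,-0.15,-0.2,-0.25,-0.3,-0.33],"jaw":[0,0,0,0,0,0,0]}'; python3 - <<'E'
from h import *
to([.49,-.2,.5],.28)
to([.581,.044,.5],.28)
E
```

```text
time: 1.88
position: [0.3265, -0.4257, 0.4993]
tool_rot: [2.48, 1.926, -0.0]
ft_force: [-0.6, 0.7, 0.6]
grip_width: 1.002
grip_force: 0.0
t 1.88 pos [ 0.3265 -0.4257  0.4993] tooly ang -0.2501 tilt [ 4.e-04 -9.e-04 -1.e+00] F [-0.6   0.66  0.59] T [-0.04 -0.05  0.02] gw 87.14 gf 0.0
trans [ 1.2957  0.5129 -0.0042]
yaw -0.1687
t 1.88 pos [ 0.3265 -0.4257  0.4993] tooly ang -0.2501 tilt [ 4.e-04 -9.e-04 -1.e+00] F [-0.6   0.66  0.59] T [-0.04 -0.05  0.02] gw 87.14 gf 0.0
trans [ 2.5904  0.6518 -0.0051]
yaw -0.1687
```

```bash
python3 -m jog '{"translation":[[0.2,0.1,0],[0.5,0.2,0],[0.75,0.3,0],[0.95,0.4,0],[1,0.4,0]],"yaw":[-0.04,-0.09,-0.14,-0.168,-0.168],"jaw":[0,0,0,0,0]}'; python3 - <<'E'
from h import *
to([.581,.044,.5],.28)
E
```

```text
time: 2.5
position: [0.4556, -0.2505, 0.499]
tool_rot: [1.892, 2.507, 0.002]
ft_force: [0.2, -0.9, 1.0]
grip_width: 0.998
grip_force: 0.0
t 2.5 pos [ 0.4556 -0.2505  0.499 ] tooly ang 0.278 tilt [ 1.1e-03  5.0e-04 -1.0e+00] F [ 0.22 -0.93  1.  ] T [-0.04 -0.07  0.02] gw 86.83 gf 0.0
trans [ 1.2437  1.0072 -0.0034]
yaw -0.0006
```

```bash
python3 - <<'E'
from h import *
s=ctrl.get_state();im=ctrl.get_image('wrist');im['s']=s
d=ctrl.silhouettes('drain_tray',im)
if d: im['m_drain_tray']=d[0]['region'];print(d[0]['p'],d[0]['at'])
pickle.dump(im,open('w_tray.pkl','wb'));cv2.imwrite('pics/wt.png',im['pixels'])
E
python3 -m jog '{"translation":[[0.2,0.2,0],[0.45,0.4,0],[0.7,0.6,0],[0.9,0.8,0],[1,0.95,0],[1,1,0],[1,1,0]],"yaw":[0,0,0,0,0,0,0],"jaw":[0,0,0,0,0,0,0]}'; python3 - <<'E'
from h import *
to([.581,.044,.5],.28)
E
```

```text
0.61 [276.6, 134.4]
time: 3.48
position: [0.593, -0.0101, 0.498]
tool_rot: [-1.904, -2.498, 0.002]
ft_force: [0.0, 0.0, -0.4]
grip_width: 1.0
grip_force: 0.0
t 3.48 pos [ 0.593  -0.0101  0.498 ] tooly ang 0.2683 tilt [-1.4e-03 -9.0e-04 -1.0e+00] F [ 0.04  0.02 -0.44] T [-0.05 -0.13 -0.01] gw 87.01 gf 0.0
trans [ 0.277   0.0137 -0.01  ]
yaw -0.0037
```

View pics/wt.png

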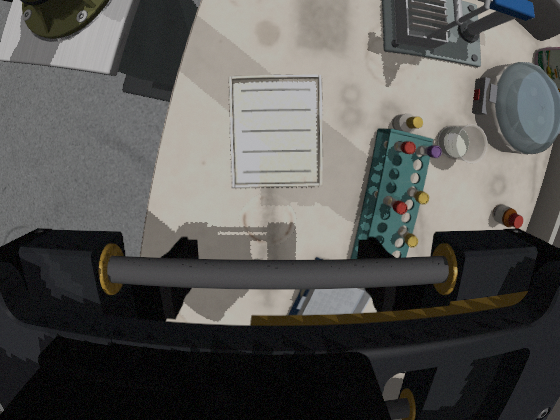

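The wrist view shows the tray squared to the tool, with corners near (231,76), (321,76), (321,187) and (232,187). Next I'll fit the tray from this picture and look at the basket from here.

```bash
cat >> h.py <<'E'
def wproj(im,X):
    s=im['s'];R=Ro.from_rotvec(s['tool_rot']).as_matrix();M=np.array(im['mount'])
    T=(np.atleast_2d(X)-s['position'])@R
    c=(T-M[:3,3])@M[:3,:3]
    th=np.arctan2(np.hypot(c[:,0],c[:,1]),c[:,2]);ph=np.arctan2(c[:,1],c[:,0])
    return np.c_[im['fx']*th*np.cos(ph)+im['cx'],im['fy']*th*np.sin(ph)+im['cy']]
def wray(im,px):
    s=im['s'];R=Ro.from_rotvec(s['tool_rot']).as_matrix();M=np.array(im['mount'])
    u=np.array([(px[0]-im['cx'])/im['fx'],(px[1]-im['cy'])/im['fy']]);th=np.hypot(*u)
    c=np.r_[u/th*np.sin(th),np.cos(th)]
    return R@M[:3,3]+s['position'],R@(M[:3,:3]@c)
def wz(im,px,z):
    o,d=wray(im,px);return o+d*(z-o[2])/d[2]
def overlay(im,polys,name,crop,sc,pf):
    a=im['pixels'].copy();x0,x1,y0,y1=crop
    a=cv2.resize(a[y0:y1,x0:x1],None,fx=sc,fy=sc,interpolation=2)
    for P in polys:
        q=((pf(im,P)-[x0,y0]+.5)*sc).astype(np.int32);cv2.polylines(a,[cv2.convexHull(q)],True,(0,0,255),1)
    cv2.imwrite(name,a);print(a.shape)
E
python3 - <<'E'
from h import *
im=pickle.load(open('w_tray.pkl','rb'));m=im['m_drain_tray'].astype(np.uint8)
print('mount',np.array(im['mount']).round(3).tolist(),im['fx'])
c=max(cv2.findContours(m,0,2)[0],key=cv2.contourArea);r=cv2.minAreaRect(c);print(r)
bp=cv2.boxPoints(r);P=np.array([wz(im,p,.02) for p in bp]);print(P.round(4).tolist(),'centre',P.mean(0))
e=np.diff(np.r_[P,P[:1]],axis=0);print('sides',np.linalg.norm(e,axis=1),'ang',np.arctan2(e[:,1],e[:,0]))
s=ctrl.get_state();w=ctrl.get_image('wrist');w['s']=s
for l in('grip','crossbar','keeper'):
    d=ctrl.silhouettes(l,w)
    if d:print(l,d[0]['p'],d[0]['at']);w['m_'+l]=d[0]['region']
pickle.dump(w,open('w_b.pkl','wb'))
R=[place(B,.581,.044,.28,.03) for B in BASK[3:]]+[place(BASK[0],.581,.044,.28,.03)[1::2]]
print(wproj(w,R[0]).mean(0))
overlay(w,R,'pics/wb.png',(180,440,40,235),3,wproj)
E
```

```text
mount [[-0.001, -0.97, -0.244, 0.066], [1.0, -0.0, -0.001, -0.0], [0.0, -0.244, 0.97, 0.019], [0.0, 0.0, 0.0, 1.0]] 325.19226210127806
((275.5, 130.0), (112.0, 93.0), 90.0)
[[0.3494, -0.1259, 0.02], [0.475, -0.0904, 0.02], [0.5207, -0.2447, 0.02], [0.3916, -0.2814, 0.02]] centre [ 0.4341795  -0.18561971  0.02      ]
sides [0.13049884 0.1609479  0.13419175 0.16111046] ang [ 0.27569122 -1.28245434 -2.86465751  1.83620412]
grip 0.8 [277.2, 139.9]
crossbar 0.92 [282.2, 141.4]
keeper 0.75 [270.3, 247.6]
[281.93678168 144.25955144]
(585, 780, 3)
```

View pics/wb.png

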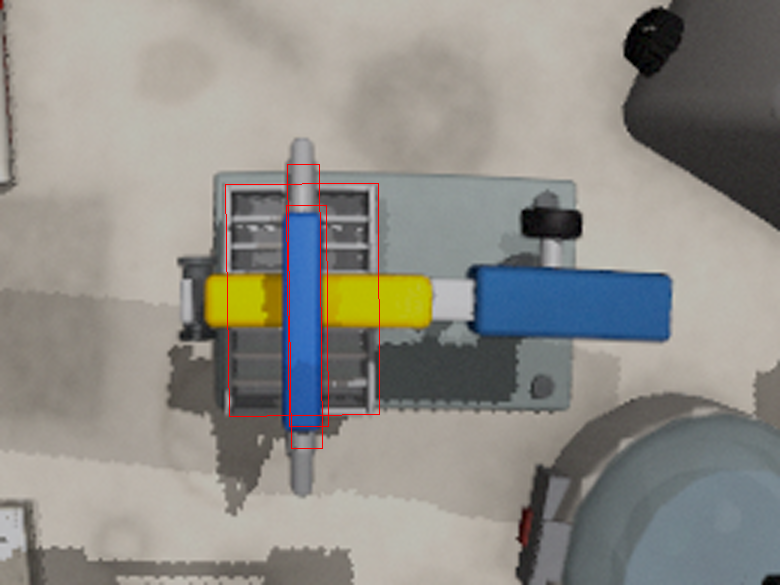

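The overlay matches: grip spans crop x 285–320, y 211–427, the bill nose is at crop (205,300) and the keeper just left of it. I'll compute metric values from these.

```bash
python3 - <<'E'
from h import *
w=pickle.load(open('w_b.pkl','rb'));b=w['pixels'].astype(int)
def rep(name,m,z):
    c=max(cv2.findContours(m.astype(np.uint8),0,2)[0],key=cv2.contourArea);bp=cv2.boxPoints(cv2.minAreaRect(c))
    P=np.array([wz(w,p,z) for p in bp]);e=np.diff(np.r_[P,P[:1]],axis=0)
    print(name,'ctr',P.mean(0).round(4),'sides',np.linalg.norm(e,axis=1)[:2].round(4),'ang',np.arctan2(e[:2,1],e[:2,0]).round(4),(bp/1).round(1).tolist());return P
bl=(b[...,0]>b[...,2]+50)&(b[...,0]>b[...,1]+25)
g=bl.copy();g[:,:265]=0;g[:,295:]=0
G=rep('grip',g,.233)
sl=bl.copy();sl[:,:330]=0;rep('sleeve',sl,.18)
ye=(b[...,2]>b[...,0]+70)&(b[...,1]>b[...,0]+50);ye[:,:240]=0;ye[:100]=0;ye[180:]=0
ye=cv2.morphologyEx(ye.astype(np.uint8),cv2.MORPH_CLOSE,np.ones((3,25)))
Y=rep('bill',ye,.193)
P=np.array([wz(w,(180+x/3,40+y/3),.008) for x,y in((217,173),(575,183),(571,409),(217,407))])
print('plate',P.round(4).tolist(),'ang',[np.arctan2(*(P[j]-P[i])[1::-1]).round(4) for i,j in((0,1),(3,2),(2,1),(3,0))])
print('nose',wz(w,(180+205/3,40+300/3),.19),'keeper L',wz(w,(180+181/3,40+300/3),.184),'keeper R',wz(w,(180+192/3,140),.184))
to()
E
```

```text
grip ctr [0.5799 0.042  0.233 ] sides [0.0089 0.0548] ang [ 0.269  -1.3002] [[274.0, 111.0], [286.0, 111.0], [286.0, 183.0], [274.0, 183.0]]
sleeve ctr [0.6615 0.07   0.18  ] sides [0.021  0.0641] ang [1.8305 0.2898] [[337.8999938964844, 150.89999389648438], [338.5, 128.39999389648438], [403.29998779296875, 130.10000610351562], [402.70001220703125, 152.6999969482422]]
bill ctr [0.5835 0.0482 0.193 ] sides [0.0656 0.015 ] ang [ 0.2716 -1.2891] [[248.0, 131.0], [323.0, 131.0], [323.0, 148.0], [248.0, 148.0]]
plate [[0.5269, 0.0903, 0.008], [0.6948, 0.1357, 0.008], [0.7257, 0.0273, 0.008], [0.5562, -0.0196, 0.008]] ang [np.float64(0.2635), np.float64(0.2698), np.float64(1.8485), np.float64(1.8311)]
nose [0.55198546 0.03884441 0.19      ] keeper L [0.54445796 0.03671336 0.184     ] keeper R [0.5476913 0.0375458 0.184    ]
t 3.67 pos [ 0.5923 -0.0095  0.4988] tooly ang 0.2684 tilt [-2.0e-04 -1.2e-03 -1.0e+00] F [-0.27 -0.19 -0.38] T [ 0.02 -0.18  0.03] gw 86.69 gf 0.0
```

```bash
python3 -m jog '{"translation":[[0.15,0.005,0],[0.265,0.01,0.1],[0.265,0.01,0.25],[0.265,0.01,0.4],[0.265,0.01,0.4]],"yaw":[0,0,0,0,0],"jaw":[0,0,0,0,0]}'; python3 - <<'E'
from h import *
to([.580,.042,.387],.27)
w=ctrl.get_image('wrist');w['s']=ctrl.get_state()
b=w['pixels'].astype(int);bl=(b[...,0]>b[...,2]+50)&(b[...,0]>b[...,1]+25)
n,lab,st,ce=cv2.connectedComponentsWithStats(bl.astype(np.uint8))
for i in range(1,n):
    if st[i,4]>150: print(st[i],ce[i])
p=wproj(w,np.array([[.580,.042,.233],[.580,.042,.222]]));print(p)
E
```

```text
time: 4.3
position: [0.5795, 0.0427, 0.4169]
tool_rot: [-1.901, -2.498, 0.005]
ft_force: [-0.3, 0.2, 0.3]
grip_width: 1.0
grip_force: 0.0
t 4.3 pos [0.5795 0.0427 0.4169] tooly ang 0.27 tilt [-0.0043 -0.0011 -1.    ] F [-0.26  0.16  0.32] T [-0.03 -0.09 -0.02] gw 86.99 gf 0.0
trans [-0.0039  0.0024  0.1493]
yaw -0.0
[528   0  25  21 352] [540.95170455   7.40056818]
[ 355  199   81   29 2214] [394.4765131  213.26558266]
[ 272  200   18   60 1001] [280.66533467 230.996004  ]
[[277.88784639 255.61284494]
 [277.90492525 248.5397191 ]]
```

```bash
python3 -m jog '{"translation":[[-0.003,0.008,0.06],[-0.003,0.008,0.12],[-0.003,0.008,0.15],[-0.003,0.008,0.15]],"yaw":[0,0,0,0],"jaw":[0,0,0,0]}' && python3 -m jog '{"translation":[[0,0,0],[0,0,0],[0,0,0],[0,0,0],[0,0,0],[0,0,0],[0,0,0],[0,0,0]],"yaw":[0,0,0,0,0,0,0,0],"jaw":[0.4,0.7,0.85,0.92,1,1,1,1]}' 50; python3 - <<'E'
from h import *
to()
E
```

```text
time: 4.85
position: [0.582, 0.0438, 0.3881]
tool_rot: [-1.9, -2.501, 0.001]
ft_force: [-0.1, -0.8, 0.4]
grip_width: 1.0
grip_force: 0.0
time: 5.85
position: [0.5821, 0.0439, 0.3887]
tool_rot: [1.9, 2.502, -0.0]
ft_force: [0.8, -0.2, 0.3]
grip_width: 0.173
grip_force: 0.0
t 5.85 pos [0.5821 0.0439 0.3887] tooly ang 0.2715 tilt [-0.e+00 -1.e-04 -1.e+00] F [ 0.81 -0.17  0.31] T [-0.01 -0.1  -0.01] gw 15.02 gf 0.0
```

```bash
python3 -m jog '{"translation":[[0,0,0],[0,0,0],[0,0,0],[0,0,0]],"yaw":[0,0,0,0],"jaw":[1,1,1,1]}' 50; python3 - <<'E'
from h import *
to()
E
```

```text
time: 6.35
position: [0.5818, 0.0438, 0.3887]
tool_rot: [-1.9, -2.501, 0.002]
ft_force: [-3.8, -1.7, 2.9]
grip_width: 0.108
grip_force: 49.9
t 6.35 pos [0.5818 0.0438 0.3887] tooly ang 0.2715 tilt [-1.2e-03 -5.0e-04 -1.0e+00] F [-3.83 -1.69  2.91] T [-0.33  1.01 -0.08] gw 9.36 gf 49.86193928460125
```

```bash
python3 -m jog '{"translation":[[0,0,-0.01],[0,0,-0.025],[0,0,-0.04],[0,0,-0.055],[0,0,-0.07],[0,0,-0.07]],"yaw":[0,0,0,0,0,0],"jaw":[1,1,1,1,1,1]}'; python3 - <<'E'
from h import *
to()
w=ctrl.get_image('side');cv2.imwrite('pics/s1.png',cv2.resize(w['pixels'][140:260,190:310],(600,600),interpolation=3))
E
```

```text
time: 7.1
position: [0.5822, 0.0439, 0.4031]
tool_rot: [1.9, 2.501, 0.001]
ft_force: [0.6, 0.6, -3.4]
grip_width: 0.112
grip_force: 49.8
t 7.1 pos [0.5822 0.0439 0.4031] tooly ang 0.2715 tilt [ 7.e-04 -0.e+00 -1.e+00] F [ 0.56  0.57 -3.41] T [-0.05 -0.12  0.01] gw 9.75 gf 49.842668320052326
```

View pics/s1.png

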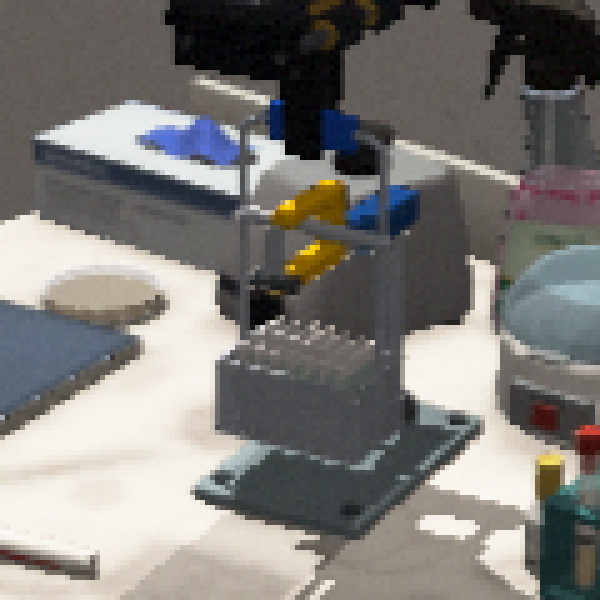

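Basket is lifted clear of the hook floor and level: bar near crop (315,225), below the bill. Next, push to −x by feel.

```bash
python3 -m jog '{"translation":[[0,-0.02,0],[0,-0.045,0],[0,-0.07,0],[0,-0.09,0],[0,-0.1,0],[0,-0.1,0]],"yaw":[0,0,0,0,0,0],"jaw":[1,1,1,1,1,1]}'; python3 - <<'E'
from h import *
to()
E
for i in 1; do python3 -m jog '{"translation":[[0,-0.01,0],[0,-0.01,0],[0,-0.01,0]],"yaw":[0,0,0],"jaw":[1,1,1]}'; python3 - <<'E'
from h import *
to()
E
done
```

```text
time: 7.9
position: [0.5627, 0.0384, 0.4028]
tool_rot: [1.9, 2.501, -0.0]
ft_force: [-0.5, -1.0, -3.4]
grip_width: 0.109
grip_force: 49.8
t 7.9 pos [0.5627 0.0384 0.4028] tooly ang 0.2714 tilt [ 2.e-04 -2.e-04 -1.e+00] F [-0.52 -1.02 -3.39] T [-0.   -0.05  0.03] gw 9.45 gf 49.845523266121745
time: 8.28
position: [0.561, 0.038, 0.4027]
tool_rot: [-1.9, -2.502, 0.0]
ft_force: [-0.4, 0.3, -3.0]
grip_width: 0.111
grip_force: 49.8
t 8.28 pos [0.561  0.038  0.4027] tooly ang 0.2716 tilt [-0.  0. -1.] F [-0.41  0.35 -3.01] T [-0.03 -0.12  0.03] gw 9.69 gf 49.844219321385026
```

```bash
python3 -m jog '{"translation":[[0,-0.01,0],[0,-0.01,0],[0,-0.01,0]],"yaw":[0,0,0],"jaw":[1,1,1]}'|sed -n '2p;4p'
python3 -m jog '{"translation":[[0,-0.01,0],[0,-0.01,0],[0,-0.01,0]],"yaw":[0,0,0],"jaw":[1,1,1]}'|sed -n '2p;4p'
python3 -m jog '{"translation":[[0,-0.01,0],[0,-0.01,0],[0,-0.01,0]],"yaw":[0,0,0],"jaw":[1,1,1]}'|sed -n '2p;4p'
```

```text
position: [0.559, 0.0374, 0.4027]
ft_force: [0.7, 0.4, -3.2]
position: [0.557, 0.0369, 0.4028]
ft_force: [-0.8, 0.2, -3.6]
position: [0.5551, 0.0363, 0.4027]
ft_force: [0.6, -1.1, -3.7]
```

```bash
python3 - <<'E'
from h import *
to()
E
```

```text
t 9.4 pos [0.5551 0.0363 0.4027] tooly ang 0.2715 tilt [ 1.e-04 -2.e-04 -1.e+00] F [ 0.57 -1.06 -3.68] T [-0.   -0.1  -0.06] gw 9.75 gf 49.84415170736611
```

```bash
python3 -m jog '{"translation":[[0,-0.01,0],[0,-0.01,0],[0,-0.01,0]],"yaw":[0,0,0],"jaw":[1,1,1]}'|sed -n '2p;4p'
python3 -m jog '{"translation":[[0,-0.01,0],[0,-0.01,0],[0,-0.01,0]],"yaw":[0,0,0],"jaw":[1,1,1]}'|sed -n '2p;4p'
```

```text
position: [0.5535, 0.0359, 0.4029]
ft_force: [2.8, 1.1, -5.0]
position: [0.5515, 0.0354, 0.4029]
ft_force: [4.4, 0.7, -4.9]
```

```bash
python3 -m jog '{"translation":[[0,-0.01,0],[0,-0.01,0],[0,-0.01,0]],"yaw":[0,0,0],"jaw":[1,1,1]}'|sed -n '2p;4p'
python3 -m jog '{"translation":[[0,-0.01,0],[0,-0.01,0],[0,-0.01,0]],"yaw":[0,0,0],"jaw":[1,1,1]}'|sed -n '2p;4p'
python3 -m jog '{"translation":[[0,-0.007,0],[0,-0.007,0],[0,-0.007,0]],"yaw":[0,0,0],"jaw":[1,1,1]}'|sed -n '2p;4p'; python3 - <<'E'
from h import *
to()
u=np.array([np.cos(.27),np.sin(.27)]);f=[]
for i in range(3):
    w=ctrl.get_image('scene' if i else 'side');f.append(ctrl.get_state()['ft_force'][:2]@u)
    if i==0: s=w
print(f)
a=cv2.resize(w['pixels'][170:240,150:240],(770,599),interpolation=3);cv2.imwrite('pics/k1.png',a)
E
```

```text
position: [0.5495, 0.0349, 0.4029]
ft_force: [5.1, 0.9, -3.9]
position: [0.5478, 0.0343, 0.4029]
ft_force: [5.9, 1.3, -6.5]
position: [0.5465, 0.034, 0.403]
ft_force: [5.1, 1.3, -6.2]
t 11.28 pos [0.5465 0.034  0.403 ] tooly ang 0.2716 tilt [ 2.2e-03  5.0e-04 -1.0e+00] F [ 5.12  1.31 -6.19] T [ 0.47 -1.93  0.01] gw 9.31 gf 50.13754013925791
[np.float64(6.5594037405695245), np.float64(6.422933059317324), np.float64(6.216485266075833)]
```

View pics/k1.png

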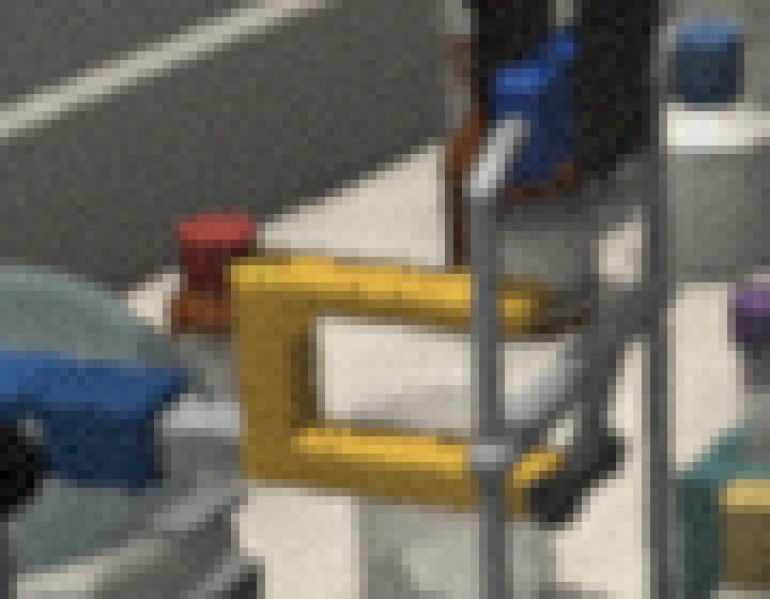

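```bash
python3 -m jog '{"translation":[[0,-0.006,0],[0,-0.012,0],[0,-0.012,0],[0,-0.012,0]],"yaw":[0,0,0,0],"jaw":[1,1,1,1]}'|sed -n '2p;4p'; python3 - <<'E'
from h import *
u=np.array([np.cos(.27),np.sin(.27)]);f=[]
s0=ctrl.get_state();w=ctrl.get_image('wrist');w['s']=s0;f.append(ctrl.get_state()['ft_force'])
sc=ctrl.get_image('side');f.append(ctrl.get_state()['ft_force'])
print([(x[:2]@u,x[2]) for x in f]);to()
a=cv2.resize(w['pixels'][170:320,180:400],(792,540),interpolation=3);cv2.imwrite('pics/k2.png',a)
E
```

```text
position: [0.5445, 0.0335, 0.4032]
ft_force: [6.9, 2.0, -6.8]
[(np.float64(7.472775388086911), np.float64(-4.974168829674329)), (np.float64(7.703988867027797), np.float64(-5.5986135313197))]
t 12.03 pos [0.5445 0.0335 0.4032] tooly ang 0.2717 tilt [ 3.4e-03  8.0e-04 -1.0e+00] F [ 7.38  2.23 -5.6 ] T [ 0.45 -2.13 -0.04] gw 9.6 gf 50.1940952707082
```

View pics/k2.png

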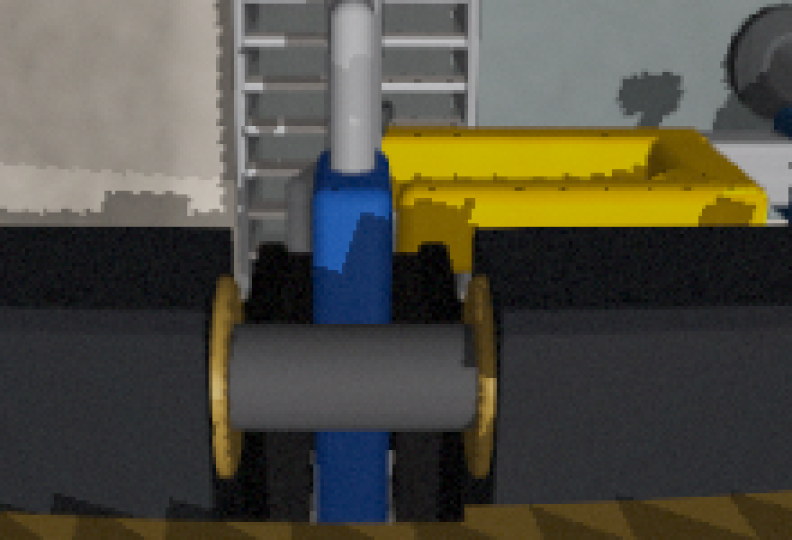

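The wrist view shows the bill nose (crop column ≈398) clear to the right of the grip (315–388). The force of ≈7.4 N puts the keeper at about 0.43 rad, so I'll lift gently.

```bash
python3 -m jog '{"translation":[[0,0,-0.015],[0,0,-0.03],[0,0,-0.045],[0,0,-0.045]],"yaw":[0,0,0,0],"jaw":[1,1,1,1]}'|sed -n '2p;4p'
```

```text
position: [0.5439, 0.0333, 0.4122]
ft_force: [4.0, 1.7, -1.3]
```

```bash
python3 -m jog '{"translation":[[0,0,-0.02],[0,0,-0.045],[0,0,-0.045]],"yaw":[0,0,0],"jaw":[1,1,1]}'|sed -n '2p;4p'; python3 -m jog '{"translation":[[0,0,-0.03],[0,0,-0.06],[0,0,-0.09],[0,0,-0.1],[0,0,-0.1]],"yaw":[0,0,0,0,0],"jaw":[1,1,1,1,1]}'|sed -n '2p;4p'; python3 - <<'E'
from h import *
to()
im=ctrl.get_image('side');cv2.imwrite('pics/s2.png',cv2.resize(im['pixels'][130:250,190:310],(600,600),interpolation=3))
E
```

```text
position: [0.5431, 0.0329, 0.4207]
ft_force: [-0.1, 0.6, -4.5]
position: [0.5438, 0.0333, 0.4409]
ft_force: [-0.8, -0.2, -3.7]
t 13.53 pos [0.5438 0.0333 0.4409] tooly ang 0.2716 tilt [ 2.e-04 -1.e-04 -1.e+00] F [-0.83 -0.17 -3.71] T [-0.02 -0.11 -0.01] gw 9.76 gf 49.842612273059785
```

View pics/s2.png

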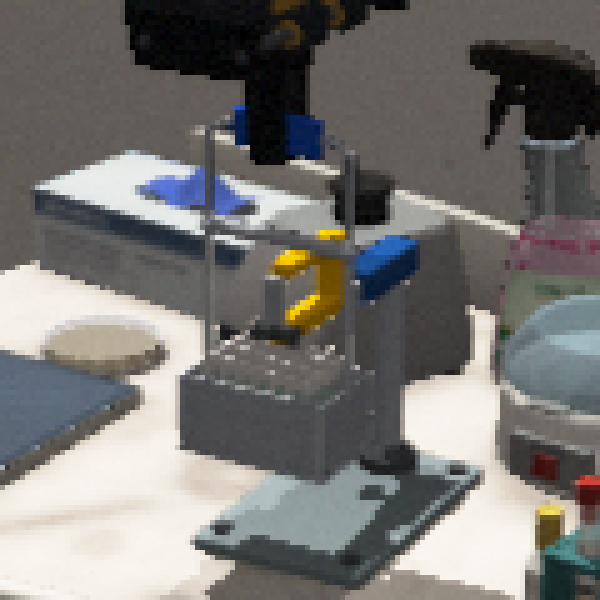

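The basket is out of the hook and level, and the keeper has sprung shut. Draw off along −x.

```bash
python3 -m jog '{"translation":[[0,-0.04,0],[0,-0.1,0],[0,-0.17,0],[0,-0.24,0],[0,-0.3,0],[0,-0.32,0],[0,-0.32,0]],"yaw":[0,0,0,0,0,0,0],"jaw":[1,1,1,1,1,1,1]}'|sed -n '2p;4p'; python3 - <<'E'
from h import *
to([.4345,-.1863,.4409],.274)
E
```

```text
position: [0.4819, 0.016, 0.4409]
ft_force: [-0.6, -0.2, -4.1]
t 14.45 pos [0.4819 0.016  0.4409] tooly ang 0.2712 tilt [ 7.e-04 -5.e-04 -1.e+00] F [-0.56 -0.24 -4.09] T [ 0.02 -0.09  0.04] gw 9.32 gf 49.8445435333997
trans [-9.109e-01 -4.995e-01  4.000e-04]
yaw -0.0009
```

```bash
python3 -m jog '{"translation":[[-0.1,-0.05,0],[-0.28,-0.15,0],[-0.46,-0.25,0],[-0.64,-0.35,0],[-0.8,-0.44,0],[-0.89,-0.49,0],[-0.905,-0.5,0],[-0.905,-0.5,0]],"yaw":[0,0,0,0,0,0,0,0],"jaw":[1,1,1,1,1,1,1,1]}'|sed -n '2p;4p';  python3 -m jog '{"translation":[[0,0,0.04],[0,0,0.1],[0,0,0.16],[0,0,0.22],[0,0,0.25],[0,0,0.25]],"yaw":[0,0,0,0,0,0],"jaw":[1,1,1,1,1,1]}'|sed -n '2p;4p'; python3 - <<'E'
from h import *
to([.4345,-.1863,.3627],.275)
s=ctrl.get_state()
R=[box(-.065,.065,-.08,.08,0,.02)[1::2],box(-.061,.061,-.076,.076,.004,.02)[::2]]
R=[place(P,.4345,-.1863,.275) for P in R]
p=s['position'];B=[place(P,p[0],p[1],.2712,p[2]-.3587) for P in BASK]
ims={}
for n in('scene','side'):
    ims[n]=ctrl.get_image(n)
    for l in('basket','drain_tray'):
        d=ctrl.silhouettes(l,ims[n])
        if d: ims[n]['m_'+l]=d[0]['region'];print(n,l,d[0]['p'],d[0]['at'])
pickle.dump((ims,s),open('pl.pkl','wb'))
overlay(ims['scene'],R+B,'pics/o1.png',(250,390,140,300),3.7,proj)
overlay(ims['side'],R+B,'pics/o2.png',(210,350,160,320),3.7,proj)
a=cv2.imread('pics/o1.png');b=cv2.imread('pics/o2.png');c=np.hstack([a[:,:400],b[:,:400]]);cv2.imwrite('pics/o.png',np.ascontiguousarray(c[:592]))
E
```

```text
position: [0.4348, -0.1844, 0.4406]
ft_force: [-0.0, -0.1, -3.1]
position: [0.4342, -0.1852, 0.3902]
ft_force: [0.0, -0.1, -2.7]
t 16.2 pos [ 0.4342 -0.1852  0.3902] tooly ang 0.2715 tilt [-9.e-04  5.e-04 -1.e+00] F [ 0.05 -0.09 -2.69] T [-0.05 -0.18 -0.01] gw 9.59 gf 49.84974168241024
trans [-0.006   0.0002  0.1374]
yaw -0.0011
scene basket 0.89 [327.9, 233.1]
scene drain_tray 0.59 [323.7, 268.7]
side basket 0.67 [278.8, 259.6]
side drain_tray 0.84 [280.2, 286.2]
(592, 518, 3)
(592, 518, 3)
```

View pics/o.png

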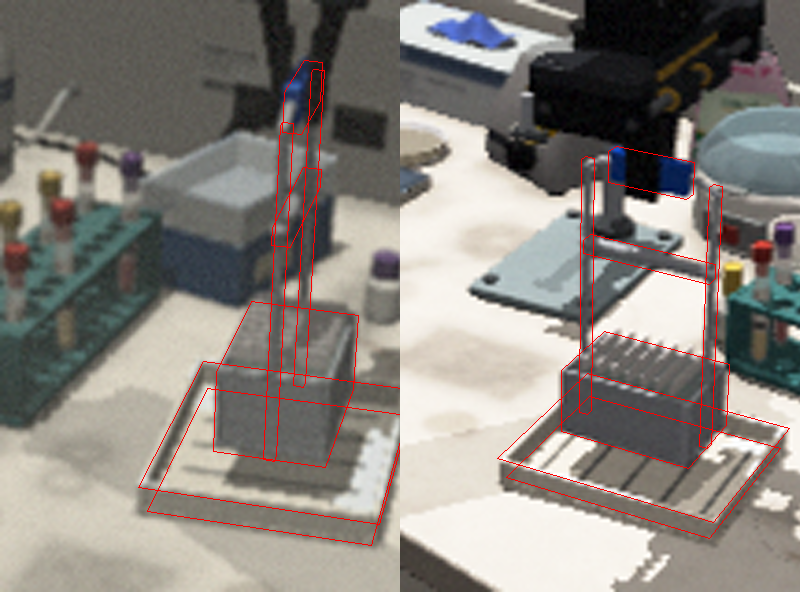

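The overlays fit basket and tray within about a pixel: basket over the tray middle, square and level. Lower it.

```bash
python3 -m jog '{"translation":[[0,0,0.03],[0,0,0.06],[0,0,0.09],[0,0,0.115],[0,0,0.125],[0,0,0.125]],"yaw":[0,0,0,0,0,0],"jaw":[1,1,1,1,1,1]}'|sed -n '2p;4p'; python3 -m jog '{"translation":[[0,0,0.004],[0,0,0.008],[0,0,0.008]],"yaw":[0,0,0],"jaw":[1,1,1]}'|sed -n '2p;4p';python3 -m jog '{"translation":[[0,0,0.004],[0,0,0.004]],"yaw":[0,0],"jaw":[1,1]}'|sed -n '2p;4p'
```

```text
position: [0.4343, -0.1852, 0.3656]
ft_force: [0.3, -0.2, -3.9]
position: [0.4343, -0.1852, 0.3641]
ft_force: [0.1, -0.5, -3.5]
position: [0.4344, -0.1852, 0.3635]
ft_force: [-0.7, 0.5, -2.4]
```

```bash
python3 -m jog '{"translation":[[0,0,0.004],[0,0,0.004],[0,0,0.004]],"yaw":[0,0,0],"jaw":[1,1,1]}'|sed -n '2p;4p';python3 -m jog '{"translation":[[0,0,0.004],[0,0,0.004],[0,0,0.004]],"yaw":[0,0,0],"jaw":[1,1,1]}'|sed -n '2p;4p'
```

```text
position: [0.4346, -0.1851, 0.3634]
ft_force: [-2.2, 1.0, 5.1]
position: [0.4347, -0.185, 0.3634]
ft_force: [-3.6, 1.8, 9.6]
```

```bash
python3 -m jog '{"translation":[[0,0,-0.006],[0,0,-0.006]],"yaw":[0,0],"jaw":[1,1]}' 10|sed -n '2p;4p'; python3 -m jog '{"translation":[[0,0,0],[0,0,0],[0,0,0],[0,0,0],[0,0,0],[0,0,0],[0,0,0],[0,0,0]],"yaw":[0,0,0,0,0,0,0,0],"jaw":[0.85,0.8,0.7,0.5,0.4,0.4,0.4,0.4]}'; python3 -m jog '{"translation":[[0,0,-0.05],[0,0,-0.15],[0,0,-0.3],[0,0,-0.5],[0,0,-0.6],[0,0,-0.6]],"yaw":[0,0,0,0,0,0],"jaw":[0.4,0.4,0.4,0.4,0.4,0.4]}'; python3 - <<'E'
from h import *
s=ctrl.get_state();w=ctrl.get_image('wrist');w['s']=s;to()
ims=[ctrl.get_image(n)['pixels'][130:330,180:380] for n in('scene','side')]
pickle.dump(w,open('w_e.pkl','wb'))
a=cv2.resize(np.hstack([w['pixels'][60:260,180:380]]+ims),(798,266),interpolation=3)
b=cv2.resize(w['pixels'][70:270,150:420],(405,300));c=np.zeros((566,798,3),np.uint8);c[:266]=a;c[266:,:405]=b
cv2.imwrite('pics/end.png',c)
E
```

```text
position: [0.4344, -0.1852, 0.3633]
ft_force: [-2.5, 1.4, 5.2]
time: 19.88
position: [0.4343, -0.1852, 0.363]
tool_rot: [1.9, 2.502, -0.0]
ft_force: [-0.4, -0.3, 0.7]
grip_width: 0.596
grip_force: 0.0
time: 20.62
position: [0.4347, -0.1851, 0.4851]
tool_rot: [1.898, 2.498, 0.001]
ft_force: [0.6, -0.3, 0.4]
grip_width: 0.599
grip_force: 0.0
t 20.68 pos [ 0.4344 -0.1851  0.4835] tooly ang 0.2715 tilt [ 1.1e-03 -8.0e-04 -1.0e+00] F [ 0.19  0.68 -0.11] T [-0.05 -0.11 -0.02] gw 52.45 gf 0.0
```

View pics/end.png

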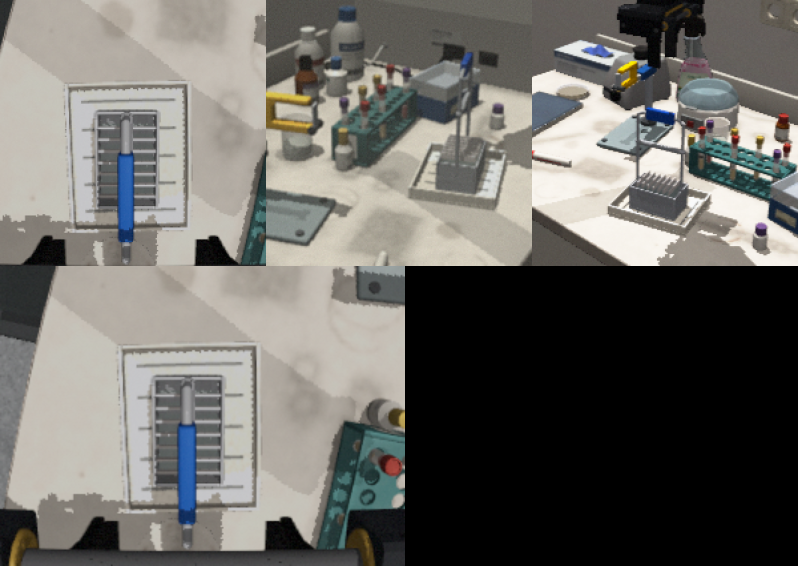

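The basket stands square in the tray middle (rim 93–158 within tray 65–190 in the crop), with the bystanders where they were and the gripper clear.

```bash
python3 -c "
from bench import ctrl
print(ctrl.close_job())"
```

```text
the job is handed in; nothing more can be done
None
```

The job is handed in at about 21 s: the basket came off past the keeper (about 0.43 rad, or 25°, judged from the push force), was lifted only once past the bill, and stands level and square in the middle of the drain tray.

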